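# Pack the sharpening stone under the toolbox tray

### The arm

A 6-joint arm with a two-finger parallel gripper is mounted at the origin on the work surface. World frame = base frame: x ahead of the robot, y to its left, z up, the work surface at z = 0. Lengths are in m, angles in rad, forces in N, time in s.
With the tool pointing down it reaches from about 0.3 to 0.875 m from the base axis. Payload 6.4 kg.
Tool frame: the origin (TCP) lies midway between the tips of the shut fingers; the grasp point (between the pads) lies 19 mm behind it (r.grip_point_offset is the distance from the TCP to the grasp point, in m); z points along the fingers, y is the line along which they close (so a half turn about z gives the same grasp; the last joint's range is limited). The gripper opens to 85 mm and grips with 20 to 120 N. Pads are 22 mm wide; open, the fingers measure 114 mm over their backs; the gripper's body (76 mm by 85 mm) begins 54 mm behind the grasp point. The pads swing forward as they close: fully open they stand 13 mm farther back than shut.
Start: joints at [1.037, 0.181, 1.607, -0, 1.354, -0.206], TCP at [0.185, 0.544, 0.231] pointing down, gripper open.
Joint ranges: [-2.99, 2.99], [-0.89, 2.07], [0.3, 2.58], [-1.14, 4.28], [0, 2.63], [-3.12, 3.12]. Speed limits (rad/s): [2.57, 2.57, 3.01, 3.14, 3.14, 3.14].

### API

Orientations are given as a unit quaternion [w, x, y, z].
In Python, from rig import r gives the robot as it stands.
- The arm moves only by the tool step_arm, never from a script. Its arguments are lists of equal length, an entry for each row: "translation": the shift along the world's x, y, z in m, a list of three; "rotation": the turn, a rotation vector about the world's x, y, z in rad, a list of three; "jaw": the finger opening in m, from 0 to 0.0854. A call has 1 to 10 rows; each row is the pose to reach, as a shift and turn from the pose commanded when the call began; what a row does not reach only later rows make up. A row lasts 1/10 s, in which the tool goes at most 50 mm and 8.59 degrees, less where a joint would pass 70% of its speed; a pose out of reach is approached as far as the arm can. A call with a gripper value outside its range is refused whole. The fingers move at their own pace and stop on an object; "newtons" is the grip in N (left out, the last holds). Time passes only in rows, so rows that repeat a pose let the fingers close. It gives the time, the measured TCP pose, the force, the opening and the grip force at its end, in the units of the state.
- r.read_state(): the state, without advancing time (a new reading comes with each control period).
- r.capture(name): name is "scene" or "top" or "wrist"; returns the picture (480x640x3 uint8, red, green, blue); there is no depth.
- r.get_calibration(name): a dict with "K" (3x3 intrinsics, pixels), "eye" and "orientation" of the camera in the world; the wrist camera has in their place "tool_from_camera" (4x4, takes a point from camera to tool coordinates, whose origin is the TCP and whose axes are the flange's). Camera axes: x right, y up, looking along -z (the intrinsics and any distortion apply to the point x, -y, -z); pixel columns grow to the right and rows downward; lengths in m; the calibration is good to about 2 mm. A picture is of the moment at which its call begins: read the wrist's pose just before it. get_calibration takes no time and is no camera call.
- r.job_done(): hands the job in; it is judged then, once.
Trained networks look in the newest picture that a camera, given by its name, has taken for a name from the list of things; names that differ only in an ending like _2 or _b are one class to them, and where a whole thing is asked for, a point or a joint stands for the part that bears it (a point fixed in the world has none). Each returns a list of dicts, best first, with "conf" (0 to 1); they miss things now and then, are a little off and sometimes report something else, mostly with a low value. They report only what shows in the picture. A call takes as long as a camera call. They do not tell look-alikes from the thing itself.
- r.find_in(name, camera): "point" ([column, row] in pixels, amid what is visible of it).
- r.masks_of(name, camera): "mask" (480x640 bool, what is visible of it) and "point" ([column, row] in pixels, amid what is visible of it).
The state is a dict: "t": time; "joints": joint angles; "dq": joint speeds; "joint_torque": joint torques, N m; "eef_pos": TCP position; "orientation": TCP orientation; "contact_force": force on the tool from outside, world axes, zero at the start; "torque": the same for the moment, N m; "finger_gap": finger opening in m; "grip_force": force on a finger pad.
Only numpy, scipy, OpenCV 4.12 (cv2) and the standard library are available. Lean on these libraries where they do the work, as an engineer would, in place of code of your own. Each camera call takes 0.05 s, during which the arm holds its last target. There are 200 camera calls.

### The job

Pack the small green toolbox: lay the two-tone sharpening stone flat on the bottom of the box, then lift the red tray by its black bar and set it in the mouth of the box above the stone, so that its rim rests level on the box all round. Set both down rather than dropping them, and let go of them.

Things in the scene. Friction and masses are not known exactly. Their poses are not given: they have to be found in the camera images.
- toolbox: Open green steel toolbox, no lid, fixed to the bench. Outside 230 (own x) x 150 (own y) x 68 mm high; walls 5 mm, inside 220 x 140 mm; floor 4 mm thick. Origin: centre of its underside, on the bench; z up, x along its long side. The tray hangs in its mouth, rim on the wall tops, underside then 40 mm above this origin, with about 12 mm of play each way.
- stone: Sharpening stone: flat block 150 (own x) x 50 (own y) x 25 mm (own z), about 0.4 kg, lower half brick-red, upper half dark grey, lying flat on the bench. Origin: centre of the block. A pale wooden offcut and a brown cork block of similar size lie near it and are not wanted.
- tray: Red tray on the bench, about 0.3 kg, either way round fits. Origin: centre of its underside; z up, x along its long side. Sloping sides: 168 x 88 mm (x, y) at the bottom, 196 x 116 at the rim; rim 240 x 160, 5 thick, its lower face 28 mm up. Black bar along x over the middle: 100 long, 14 thick, 70 to 86 mm up, on 12 mm posts at x = -44 and +44 mm.
Mind the look-alikes: they are no part of the job. What is shaped like the stone but yellow is not meant.

How it is judged:
By the outcome, as a careful person would: the job done as asked, in the order asked, and still so for the second after the job is handed in, with the robot touching nothing.
It also fails if it takes over 64 s, if anything falls off the work surface, if the arm or the gripper's body presses on something with over 40 N, if the wrist force passes 120 N, or if a joint passes its speed limit or range.

## Working session

There is one attempt and no reset: what is moved stays moved. The work goes in short steps, Python scripts to look and compute and a tool call to move; the robot and the scene stay as the last step left them, time stands still between calls to the robot, and variables do not carry over. Pictures are saved under pics/ and viewed, at most 10 in all, crops included, and the job is handed in when it is done.

Besides the shell and the picture viewer there is one more tool, called after ">>>" by a JSON object that holds its "method" and its "body", one argument or row to a line. step_arm: Moves the arm, as the interface text tells. Its arguments: {"type":"object","properties":{"translation":{"type":"array","items":{"type":"array","items":{"type":"number"}}},"rotation":{"type":"array","items":{"type":"array","items":{"type":"number"}}},"jaw":{"type":"array","items":{"type":"number"}},"newtons":{"type":"number"}},"required":["translation","rotation","jaw"]}

```bash
mkdir -p pics; python3 - <<'E'
from rig import r
import cv2,numpy as np
a=r.capture("top");b=r.capture("scene")
cv2.imwrite("pics/top.png",a[:,:,::-1]);cv2.imwrite("pics/scene.png",b[:,:,::-1])
for c in("top","scene"):print(c,r.get_calibration(c))
for n in("toolbox","stone","tray"):
  print(n,[(np.round(d["point"]),round(d["conf"],2),d["mask"].sum()) for d in r.masks_of(n,"top")])
s=r.read_state();print(s["t"],s["eef_pos"],s["orientation"]);print(r.get_calibration("wrist"))
E
```

```text
top {'K': array([[437.24880657,   0.        , 319.07004376],
       [  0.        , 437.24880657, 236.89831247],
       [  0.        ,   0.        ,   1.        ]]), 'eye': array([ 0.43023764, -0.21655771,  0.97527073]), 'orientation': array([ 0.71408348,  0.00847901, -0.0174203 , -0.69979242])}
scene {'K': array([[550.63104306,   0.        , 326.10548343],
       [  0.        , 550.63104306, 240.07042116],
       [  0.        ,   0.        ,   1.        ]]), 'eye': array([1.00047857, 0.24107388, 0.9533848 ]), 'orientation': array([0.3963662 , 0.13945213, 0.29378929, 0.85856554])}
toolbox []
stone [(array([320., 266.]), 0.95, np.int64(1577)), (array([516., 241.]), 0.85, np.int64(1919)), (array([389., 319.]), 0.79, np.int64(1816))]
tray [(array([300., 150.]), 0.95, np.int64(8092))]
0.25 [0.18497738 0.54417321 0.23084969] [-1.64111455e-04  1.63169919e-01  9.86597889e-01 -3.94395386e-04]
{'K': array([[389.67063511,   0.        , 319.21330609],
       [  0.        , 389.67063511, 245.51716918],
       [  0.        ,   0.        ,   1.        ]]), 'tool_from_camera': array([[-4.83391234e-04,  9.59145872e-01,  2.82911580e-01,
         7.11070918e-02],
       [ 9.99999560e-01,  6.90962965e-04, -6.33919809e-04,
         1.49460263e-03],
       [-8.03502992e-04,  2.82911149e-01, -9.59145785e-01,
        -1.41709070e-01],
       [ 0.00000000e+00,  0.00000000e+00,  0.00000000e+00,
         1.00000000e+00]])}
```

View pics/top.png

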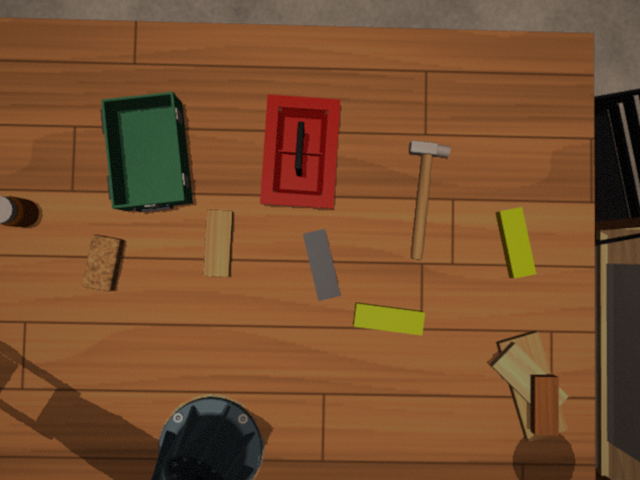

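View pics/scene.png

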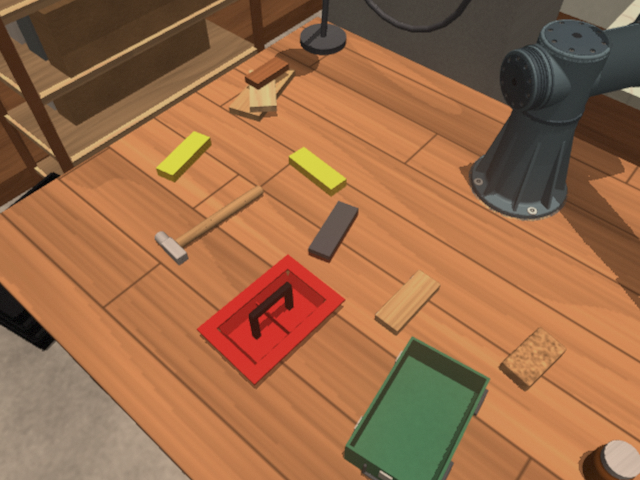

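Candidates in the top view are the dark grey block at (320,266), yellow blocks at (389,319) and (516,241), wood at (218,243) and cork at (103,263). Only the grey one is dark on top, so I'll check in a crop that its lower half is brick-red. The tray is at (300,150) and the toolbox at (148,152).

```bash
cat > h.py <<'E'
import numpy as np,cv2
from scipy.spatial.transform import Rotation as R
from scipy.optimize import minimize
from rig import r
def rot(q): return R.from_quat([q[1],q[2],q[3],q[0]]).as_matrix()
def cam(name,s=None):
    c=r.get_calibration(name)
    if name=="wrist":
        T=np.array(c["tool_from_camera"]);A=rot(s["orientation"])
        return c["K"],A@T[:3,3]+s["eef_pos"],A@T[:3,:3]
    return c["K"],np.array(c["eye"]),rot(c["orientation"])
def proj(C,P):
    K,e,M=C;p=(np.atleast_2d(P)-e)@M
    q=np.c_[p[:,0],-p[:,1],-p[:,2]]@K.T
    return q[:,:2]/q[:,2:]
def ray(C,uv,z):
    K,e,M=C;d=np.linalg.inv(K)@[uv[0],uv[1],1];d=M@(d*[1,-1,-1])
    return e+d*(z-e[2])/d[2]
def boxpts(x,y,a,L,W,z0,z1):
    c,s=np.cos(a),np.sin(a)
    return np.array([[x+c*i*L/2-s*j*W/2,y+s*i*L/2+c*j*W/2,z] for i in(-1,1) for j in(-1,1) for z in(z0,z1)])
def fit(C,mask,L,W,z0,z1,a0s=None,x0=None):
    """silhouette fit of an upright block"""
    m=mask.astype(np.uint8);n,l,st,_=cv2.connectedComponentsWithStats(m)
    m=(l==1+st[1:,4].argmax()).astype(np.uint8)
    h=cv2.convexHull(max(cv2.findContours(m,0,2)[0],key=cv2.contourArea))
    S=4;M=np.zeros((480*S,640*S),np.uint8);cv2.fillConvexPoly(M,h*S+S//2,1)
    M=cv2.dilate(M,np.ones((S+1,S+1)))
    def cost(p):
        H=cv2.convexHull((proj(C,boxpts(*p,L,W,z0,z1))*S+S/2).astype(np.float32))
        N=np.zeros_like(M);cv2.fillConvexPoly(N,np.round(H).astype(np.int32),1)
        return 1-(M&N).sum()/(M|N).sum()
    u,v=h[:,0].mean(0) if x0 is None else (0,0)
    p=ray(C,(u,v),(z0+z1)/2)[:2] if x0 is None else x0
    best=None
    for a in (a0s if a0s is not None else np.arange(0,np.pi,np.pi/8)):
        o=minimize(cost,[p[0],p[1],a],method="Nelder-Mead",options=dict(initial_simplex=np.array([p[0],p[1],a])+np.array([[0,0,0],[.02,0,0],[0,.02,0],[0,0,.2]]),xatol=1e-4,fatol=1e-4))
        if best is None or o.fun<best.fun: best=o
    return np.round(best.x,4),round(1-best.fun,3)
def hsv(im): return cv2.cvtColor(im,cv2.COLOR_RGB2HSV)
def green(im): return cv2.inRange(hsv(im),(50,70,20),(85,255,255))>0
def red(im): return cv2.inRange((hsv(im)+np.array([10,0,0],np.uint8)),(0,195,60),(15,255,255))>0
E
python3 - <<'E'
from h import *
for n in("top","scene"):
  im=r.capture(n);C=cam(n)
  print(n,"box",fit(C,green(im),.23,.15,0,.068))
  for nm,d in(("stone",(.15,.05,0,.025)),("tray",(.24,.16,.028,.033))):
    for m in r.masks_of(nm,n)[:3]:
      mm=m["mask"]
      if nm=="stone" and hsv(im)[mm][:,2].mean()>140: continue
      print(n,nm,np.round(m["point"]),fit(C,mm,*d))
im=r.capture("scene");cv2.imwrite("pics/c.png",cv2.resize(im[190:270,290:380,::-1],None,fx=6,fy=6,interpolation=2))
E
```

```text
top box (array([0.6385, 0.1453, 0.1405]), np.float64(0.987))
top stone [320. 268.] (array([ 0.4069, -0.2346,  3.4098]), np.float64(0.923))
top stone [514. 241.] (array([ 0.464 , -0.6631,  3.3515]), np.float64(0.959))
top tray [302. 150.] (array([ 0.653 , -0.1829,  3.101 ]), np.float64(0.973))
scene box (array([0.6397, 0.1461, 0.1324]), np.float64(0.958))
scene stone [333. 236.] (array([ 0.4066, -0.2313,  0.2497]), np.float64(0.959))
scene tray [269. 317.] (array([ 0.6534, -0.1799,  3.0933]), np.float64(0.965))
```

View pics/c.png

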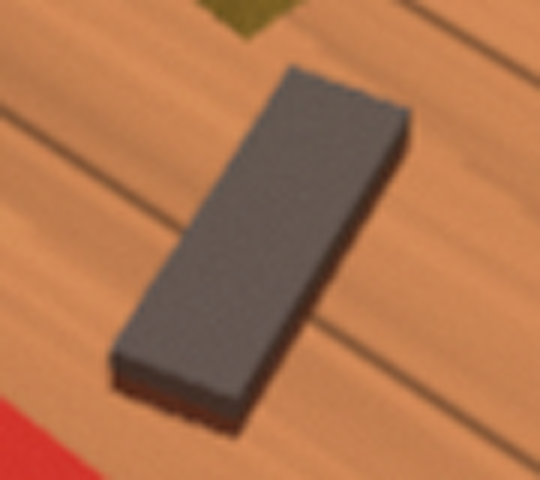

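The crop confirms it: the grey block in scene pixels around (333,236) has a brick-red lower half, so it's the stone. Top and scene fits agree to within about 3 mm. I'm moving over the stone now, turning the tool's y axis onto its short side.

>>> {"method": "step_arm", "body": {
  "translation": [
    [0.02,-0.04,0],
    [0.04,-0.085,0],
    [0.06,-0.13,0],
    [0.08,-0.175,0],
    [0.1,-0.22,0],
    [0.12,-0.265,0],
    [0.14,-0.31,-0.01],
    [0.16,-0.355,-0.02],
    [0.18,-0.4,-0.03],
    [0.2,-0.445,-0.04]
  ],
  "rotation": [
    [0,0,0.06],
    [0,0,0.12],
    [0,0,0.18],
    [0,0,0.24],
    [0,0,0.3],
    [0,0,0.36],
    [0,0,0.42],
    [0,0,0.48],
    [0,0,0.54],
    [0,0,0.58]
  ],
  "jaw": [0.085,0.085,0.085,0.085,0.085,0.085,0.085,0.085,0.085,0.085],
  "newtons": 60
}}

```text
t: 1.6
eef_pos: [0.3853, 0.0984, 0.1917]
orientation: [0.001, -0.127, 0.992, -0.0]
contact_force: [1.6, 0.6, 0.3]
finger_gap: 0.0849
grip_force: 0.0
```

>>> {"method": "step_arm", "body": {
  "translation": [
    [0.01,-0.045,0],
    [0.02,-0.09,0],
    [0.022,-0.135,-0.01],
    [0.022,-0.18,-0.02],
    [0.022,-0.225,-0.03],
    [0.022,-0.27,-0.04],
    [0.022,-0.315,-0.04],
    [0.022,-0.327,-0.04],
    [0.022,-0.327,-0.04],
    [0.022,-0.327,-0.04]
  ],
  "rotation": [
    [0,0,0],
    [0,0,0],
    [0,0,0],
    [0,0,0],
    [0,0,0],
    [0,0,0],
    [0,0,0],
    [0,0,0],
    [0,0,0],
    [0,0,0]
  ],
  "jaw": [0.085,0.085,0.085,0.085,0.085,0.085,0.085,0.085,0.085,0.085]
}}

```text
t: 2.6
eef_pos: [0.4065, -0.2257, 0.1513]
orientation: [-0.0, -0.126, 0.992, 0.001]
contact_force: [1.2, 0.6, 0.5]
finger_gap: 0.085
grip_force: 0.0
```

```bash
python3 - <<'E'
from h import *
s=r.read_state();im=r.capture("wrist");C=cam("wrist",s)
cv2.imwrite("pics/w1.png",im[:,:,::-1])
A=rot(s["orientation"]);print(s["t"],s["eef_pos"],np.arctan2(A[1,1],A[0,1]),s["joints"],A[:,2])
for m in r.masks_of("stone","wrist"):
  print(m["conf"],m["point"],fit(C,m["mask"],.15,.05,0,.025))
print(proj(C,[.407,-.233,.012]))
E
```

```text
2.6 [ 0.40653577 -0.22574169  0.15131995] 1.822789220680272 [-7.63320469e-01  2.48265285e-02  1.95083155e+00  4.76395602e-04
  1.16689231e+00 -2.58629720e+00] [-3.89134201e-04  9.78596877e-04 -9.99999445e-01]
0.75 [179.9, 24.3] (array([ 0.2921, -0.3807,  1.4573]), np.float64(0.995))
0.64 [306.0, 220.2] (array([ 0.407 , -0.2317,  3.394 ]), np.float64(0.985))
[[308.10562546 227.49722717]]
```

View pics/w1.png

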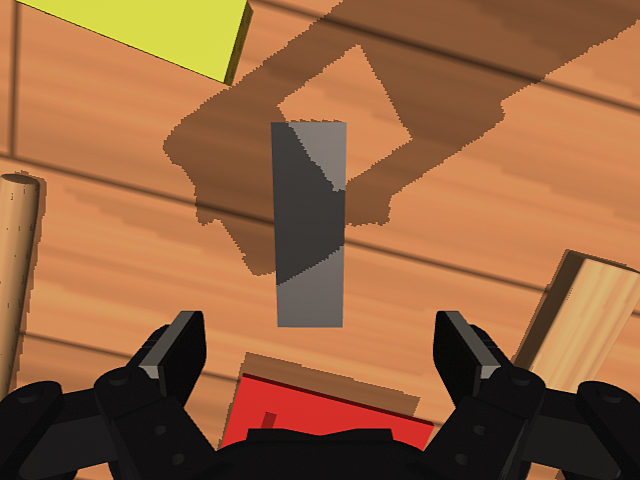

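The stone sits between the fingers at about (308,225), with matching yaw. The wrist fit gives (0.407,-0.232). Descending to grasp it.

>>> {"method": "step_arm", "body": {
  "translation": [
    [0,-0.005,-0.04],
    [0,-0.005,-0.08],
    [0,-0.005,-0.11],
    [0,-0.005,-0.13],
    [0,-0.005,-0.142],
    [0,-0.005,-0.147],
    [0,-0.005,-0.147],
    [0,-0.005,-0.147],
    [0,-0.005,-0.147],
    [0,-0.005,-0.147]
  ],
  "rotation": [
    [0,0,0],
    [0,0,0],
    [0,0,0],
    [0,0,0],
    [0,0,0],
    [0,0,0],
    [0,0,0],
    [0,0,0],
    [0,0,0],
    [0,0,0]
  ],
  "jaw": [0.085,0.085,0.085,0.085,0.085,0.085,0.085,0.03,0.03,0.03]
}}

```text
t: 3.7
eef_pos: [0.4076, -0.2326, 0.0059]
orientation: [0.001, -0.126, 0.992, -0.001]
contact_force: [0.2, -1.3, -0.3]
finger_gap: 0.0483
grip_force: 62.3
```

>>> {"method": "step_arm", "body": {
  "translation": [
    [0,0,0],
    [0,0,0],
    [0,0,0],
    [0,0,0],
    [0,0,0],
    [0,0,0],
    [0,0,0.01],
    [0,0,0.03],
    [0,0,0.05],
    [0,0,0.05]
  ],
  "rotation": [
    [0,0,0],
    [0,0,0],
    [0,0,0],
    [0,0,0],
    [0,0,0],
    [0,0,0],
    [0,0,0],
    [0,0,0],
    [0,0,0],
    [0,0,0]
  ],
  "jaw": [0.03,0.03,0.03,0.03,0.03,0.03,0.03,0.03,0.03,0.03]
}}

```text
t: 4.7
eef_pos: [0.4082, -0.2332, 0.0572]
orientation: [0.002, -0.126, 0.992, -0.002]
contact_force: [0.4, -0.8, -3.2]
finger_gap: 0.0487
grip_force: 63.4
```

>>> {"method": "step_arm", "body": {
  "translation": [
    [0,0,0.04],
    [0.01,0.02,0.08],
    [0.03,0.055,0.11],
    [0.055,0.095,0.11],
    [0.08,0.135,0.11],
    [0.105,0.175,0.11],
    [0.13,0.215,0.11],
    [0.155,0.255,0.11],
    [0.18,0.295,0.11],
    [0.2,0.33,0.11]
  ],
  "rotation": [
    [0,0,0],
    [0,0,0],
    [0,0,-0.03],
    [0,0,-0.06],
    [0,0,-0.09],
    [0,0,-0.115],
    [0,0,-0.115],
    [0,0,-0.115],
    [0,0,-0.115],
    [0,0,-0.115]
  ],
  "jaw": [0.03,0.03,0.03,0.03,0.03,0.03,0.03,0.03,0.03,0.03]
}}

```text
t: 5.7
eef_pos: [0.607, 0.1006, 0.1631]
orientation: [-0.001, -0.069, 0.998, 0.0]
contact_force: [-0.1, -0.5, -3.2]
finger_gap: 0.0485
grip_force: 65.0
```

>>> {"method": "step_arm", "body": {
  "translation": [
    [0.018,0.03,0],
    [0.031,0.048,0],
    [0.031,0.048,0],
    [0.031,0.048,0],
    [0.031,0.048,0]
  ],
  "rotation": [
    [0,0,0],
    [0,0,0],
    [0,0,0],
    [0,0,0],
    [0,0,0]
  ],
  "jaw": [0.03,0.03,0.03,0.03,0.03]
}}

```text
t: 6.2
eef_pos: [0.6368, 0.1455, 0.1634]
orientation: [-0.001, -0.068, 0.998, -0.0]
contact_force: [-0.3, -0.4, -3.1]
finger_gap: 0.0489
grip_force: 65.1
```

```bash
python3 - <<'E'
from h import *
s=r.read_state();im=r.capture("wrist");C=cam("wrist",s)
cv2.imwrite("pics/w2.png",im[:,:,::-1])
A=rot(s["orientation"]);print(s["t"],s["eef_pos"],np.arctan2(A[1,1],A[0,1]),A[:,2])
o=boxpts(.639,.146,.137,.23,.15,.068,.068)[::2];print(np.round(proj(C,o)))
E
```

```text
6.2 [0.63680881 0.14547626 0.16342198] 1.707407326370195 [-1.98352194e-03 -4.53330041e-04 -9.99997930e-01]
[[182.  51.]
 [453.  51.]
 [214. 403.]
 [422. 403.]]
```

View pics/w2.png

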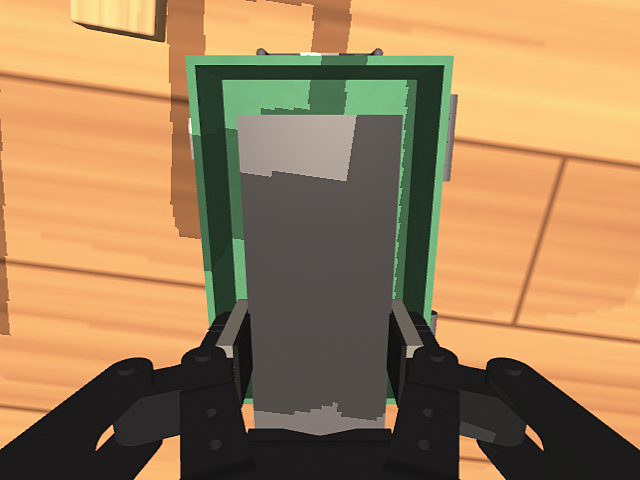

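The stone is held straight over the middle of the box. The box mouth's near corners are at about (188,57) and (453,57), within 3 mm of prediction. Lowering the stone.

>>> {"method": "step_arm", "body": {
  "translation": [
    [0.002,0,-0.03],
    [0.004,0,-0.06],
    [0.004,0,-0.09],
    [0.004,0,-0.115],
    [0.004,0,-0.13],
    [0.004,0,-0.14],
    [0.004,0,-0.146],
    [0.004,0,-0.15],
    [0.004,0,-0.15]
  ],
  "rotation": [
    [0,0,0],
    [0,0,0],
    [0,0,0],
    [0,0,0],
    [0,0,0],
    [0,0,0],
    [0,0,0],
    [0,0,0],
    [0,0,0]
  ],
  "jaw": [0.03,0.03,0.03,0.03,0.03,0.03,0.03,0.03,0.03]
}}

```text
t: 7.15
eef_pos: [0.6421, 0.1463, 0.0149]
orientation: [0.0, -0.069, 0.998, -0.0]
contact_force: [-0.2, -0.4, -3.3]
finger_gap: 0.0485
grip_force: 65.0
```

>>> {"method": "step_arm", "body": {
  "translation": [
    [0,0,-0.001],
    [0,0,-0.002],
    [0,0,-0.003],
    [0,0,-0.003],
    [0,0,-0.003]
  ],
  "rotation": [
    [0,0,0],
    [0,0,0],
    [0,0,0],
    [0,0,0],
    [0,0,0]
  ],
  "jaw": [0.03,0.03,0.03,0.03,0.03]
}}

```text
t: 7.65
eef_pos: [0.6417, 0.1463, 0.0116]
orientation: [0.0, -0.069, 0.998, -0.0]
contact_force: [-0.4, -0.8, -3.4]
finger_gap: 0.0486
grip_force: 65.0
```

>>> {"method": "step_arm", "body": {
  "translation": [
    [0,0,-0.0005],
    [0,0,-0.001],
    [0,0,-0.001]
  ],
  "rotation": [
    [0,0,0],
    [0,0,0],
    [0,0,0]
  ],
  "jaw": [0.03,0.03,0.03]
}}

```text
t: 7.95
eef_pos: [0.6417, 0.1463, 0.0104]
orientation: [-0.0, -0.069, 0.998, -0.0]
contact_force: [-0.5, 1.4, -3.3]
finger_gap: 0.0486
grip_force: 65.0
```

No upward force yet, so I'll go on in small steps.

>>> {"method": "step_arm", "body": {
  "translation": [
    [0,0,-0.001],
    [0,0,-0.001],
    [0,0,-0.001]
  ],
  "rotation": [
    [0,0,0],
    [0,0,0],
    [0,0,0]
  ],
  "jaw": [0.03,0.03,0.03]
}}

```text
t: 8.25
eef_pos: [0.6418, 0.1463, 0.01]
orientation: [0.0, -0.069, 0.998, -0.0]
contact_force: [-2.4, -0.6, 3.0]
finger_gap: 0.049
grip_force: 65.8
```

>>> {"method": "step_arm", "body": {
  "translation": [
    [0,0,-0.001],
    [0,0,-0.001],
    [0,0,-0.001]
  ],
  "rotation": [
    [0,0,0],
    [0,0,0],
    [0,0,0]
  ],
  "jaw": [0.03,0.03,0.03]
}}

```text
t: 8.55
eef_pos: [0.6419, 0.1463, 0.01]
orientation: [0.0, -0.069, 0.998, -0.0]
contact_force: [-6.7, -0.2, 9.2]
finger_gap: 0.0483
grip_force: 66.5
```

The stone is resting on the floor. I'll release it, rise, and go to the tray.

>>> {"method": "step_arm", "body": {
  "translation": [
    [0,0,0.001],
    [0,0,0.001],
    [0,0,0.001],
    [0,0,0.001],
    [0,0,0.02],
    [0,0,0.06],
    [0,0,0.1],
    [0,0,0.14],
    [0,0,0.18],
    [0,0,0.2]
  ],
  "rotation": [
    [0,0,0],
    [0,0,0],
    [0,0,0],
    [0,0,0],
    [0,0,0],
    [0,0,0],
    [0,0,0],
    [0,0,0],
    [0,0,0],
    [0,0,0]
  ],
  "jaw": [0.065,0.065,0.065,0.065,0.065,0.065,0.065,0.065,0.065,0.065]
}}

```text
t: 9.55
eef_pos: [0.6435, 0.1464, 0.2132]
orientation: [0.003, -0.069, 0.998, -0.0]
contact_force: [-0.4, 0.8, 1.1]
finger_gap: 0.065
grip_force: 0.0
```

```bash
python3 - <<'E'
from h import *
s=r.read_state();im=r.capture("wrist");C=cam("wrist",s)
cv2.imwrite("pics/w3.png",im[:,:,::-1]);print(s["t"],s["eef_pos"])
E
```

```text
9.55 [0.64354466 0.14641319 0.21321611]
```

View pics/w3.png

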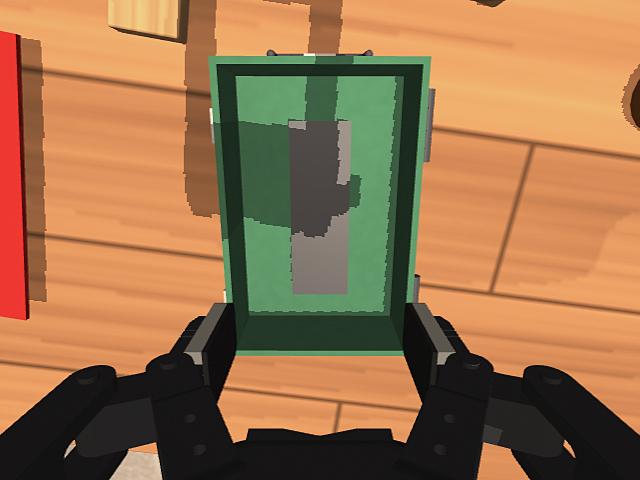

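>>> {"method": "step_arm", "body": {
  "translation": [
    [0,-0.04,0],
    [0,-0.085,0],
    [0,-0.13,0],
    [0,-0.175,0],
    [0.005,-0.22,0],
    [0.01,-0.265,0],
    [0.01,-0.31,0],
    [0.01,-0.327,0],
    [0.01,-0.327,0],
    [0.01,-0.327,0]
  ],
  "rotation": [
    [0,0,-0.05],
    [0,0,-0.1],
    [0,0,-0.15],
    [0,0,-0.18],
    [0,0,-0.18],
    [0,0,-0.18],
    [0,0,-0.18],
    [0,0,-0.18],
    [0,0,-0.18],
    [0,0,-0.18]
  ],
  "jaw": [0.065,0.065,0.065,0.065,0.065,0.065,0.065,0.065,0.065,0.065]
}}

```text
t: 10.6
eef_pos: [0.6515, -0.1799, 0.2077]
orientation: [-0.0, 0.022, 1.0, 0.001]
contact_force: [0.9, -0.1, 0.1]
finger_gap: 0.0649
grip_force: 0.0
```

```bash
python3 - <<'E'
from h import *
s=r.read_state();im=r.capture("wrist");C=cam("wrist",s)
A=rot(s["orientation"]);print(s["t"],s["eef_pos"],np.arctan2(A[1,1],A[0,1]))
o=boxpts(.6532,-.1815,-.045,.10,.014,.086,.086)[::2];P=proj(C,o);print(np.round(P))
for p in P: cv2.circle(im,(int(p[0]),int(p[1])),3,(0,255,255),1)
o=boxpts(.6532,-.1815,-.045,.24,.16,.033,.033)[::2]
for p in proj(C,o): cv2.circle(im,(int(p[0]),int(p[1])),4,(0,255,0),1)
cv2.imwrite("pics/w4.png",im[:,:,::-1])
E
```

```text
10.6 [ 0.65145526 -0.17990761  0.20770881] 1.5276424061296103
[[304. 166.]
 [325. 166.]
 [306. 304.]
 [325. 304.]]
```

View pics/w4.png

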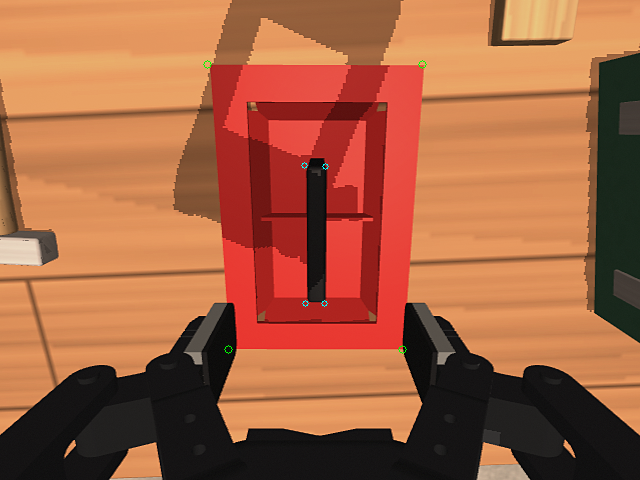

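Picture w3 shows the stone lying flat in the box, at about (320,208). In w4 the tray and bar match the predicted marks to 1–2 mm, with the bar centred between the fingers at about (315,230). Descending on the bar.

>>> {"method": "step_arm", "body": {
  "translation": [
    [0.001,-0.001,-0.04],
    [0.001,-0.001,-0.08],
    [0.001,-0.001,-0.11],
    [0.001,-0.001,-0.13],
    [0.001,-0.001,-0.142],
    [0.001,-0.001,-0.148],
    [0.001,-0.001,-0.148],
    [0.001,-0.001,-0.148],
    [0.001,-0.001,-0.148],
    [0.001,-0.001,-0.148]
  ],
  "rotation": [
    [0,0,0],
    [0,0,0],
    [0,0,0],
    [0,0,0],
    [0,0,0],
    [0,0,0],
    [0,0,0],
    [0,0,0],
    [0,0,0],
    [0,0,0]
  ],
  "jaw": [0.065,0.065,0.065,0.065,0.065,0.065,0.065,0.003,0.003,0.003]
}}

```text
t: 11.65
eef_pos: [0.6534, -0.1821, 0.0618]
orientation: [0.001, 0.021, 1.0, -0.0]
contact_force: [-0.9, 0.5, -0.4]
finger_gap: 0.0216
grip_force: 0.0
```

>>> {"method": "step_arm", "body": {
  "translation": [
    [0,0,0],
    [0,0,0],
    [0,0,0],
    [0,0,0],
    [0,0,0],
    [0,0,0.01],
    [0,0,0.02],
    [0,0,0.03],
    [0,0,0.03],
    [0,0,0.03]
  ],
  "rotation": [
    [0,0,0],
    [0,0,0],
    [0,0,0],
    [0,0,0],
    [0,0,0],
    [0,0,0],
    [0,0,0],
    [0,0,0],
    [0,0,0],
    [0,0,0]
  ],
  "jaw": [0.003,0.003,0.003,0.003,0.003,0.003,0.003,0.003,0.003,0.003],
  "newtons": 80
}}

```text
t: 12.65
eef_pos: [0.6529, -0.1817, 0.091]
orientation: [0.0, 0.021, 1.0, -0.0]
contact_force: [-0.5, 0.3, -2.8]
finger_gap: 0.0126
grip_force: 78.5
```

```bash
python3 - <<'E'
from h import *
s=r.read_state();A=rot(s["orientation"]);print(s["t"],s["eef_pos"],np.arctan2(A[1,1],A[0,1]),A[:,2],s["torque"])
# box from w3
im=cv2.imread("pics/w3.png")[:,:,::-1].copy()
s3=dict(eef_pos=np.array([.64354,.14641,.21322]),orientation=[.003,-.069,.998,0])
C=cam("wrist",s3)
P=[ray(C,p,.068) for p in((208,57),(432,57),(403,355),(237,355))];print(np.round(P,4),np.mean(P,0),np.linalg.norm(P[0]-P[1]),np.linalg.norm(P[1]-P[2]))
t=r.capture("scene");m=r.masks_of("tray","scene")
if m: print(m[0]["conf"],m[0]["point"])
cv2.imwrite("pics/s2.png",t[:,:,::-1])
E
```

```text
12.65 [ 0.65291283 -0.18174683  0.09095199] 1.5280542576453342 [ 6.99640563e-04 -3.04033696e-04 -9.99999709e-01] [ 0.01245239 -0.01716331 -0.01584181]
[[0.5376 0.0579 0.068 ]
 [0.517  0.2065 0.068 ]
 [0.7435 0.2326 0.068 ]
 [0.7626 0.0946 0.068 ]] [0.64018066 0.14789552 0.068     ] 0.1501144267003935 0.22801113269044165
0.59 [264.1, 317.8]
```

View pics/s2.png

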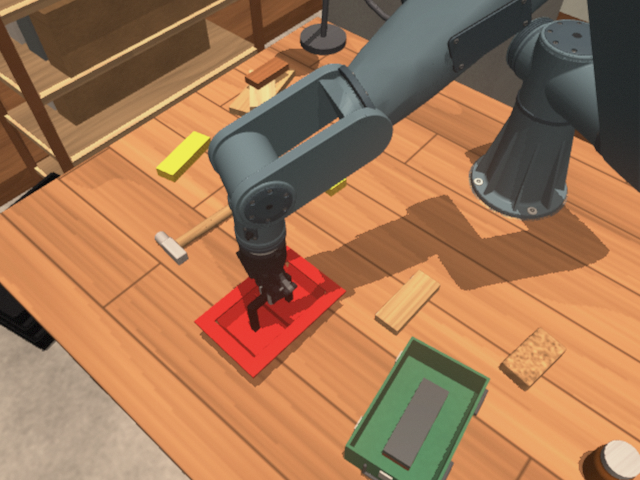

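The tray is clear of the bench, hanging level from the bar, and the stone shows in the box at about (415,420). Box centre is (0.640,0.147) with yaw 0.134. Carrying the tray over.

>>> {"method": "step_arm", "body": {
  "translation": [
    [0,0,0.03],
    [0,0,0.07],
    [0,0.02,0.1],
    [0,0.06,0.11],
    [0,0.1,0.11],
    [-0.002,0.14,0.11],
    [-0.004,0.18,0.11],
    [-0.006,0.22,0.11],
    [-0.009,0.26,0.11],
    [-0.012,0.295,0.11]
  ],
  "rotation": [
    [0,0,0],
    [0,0,0],
    [0,0,0.02],
    [0,0,0.05],
    [0,0,0.08],
    [0,0,0.11],
    [0,0,0.14],
    [0,0,0.17],
    [0,0,0.177],
    [0,0,0.177]
  ],
  "jaw": [0.003,0.003,0.003,0.003,0.003,0.003,0.003,0.003,0.003,0.003]
}}

```text
t: 13.75
eef_pos: [0.6399, 0.1154, 0.1998]
orientation: [-0.001, -0.067, 0.998, 0.0]
contact_force: [0.8, -0.8, -2.7]
finger_gap: 0.0123
grip_force: 78.5
```

>>> {"method": "step_arm", "body": {
  "translation": [
    [0,0.02,0],
    [-0.001,0.033,0],
    [-0.001,0.033,0],
    [-0.001,0.033,0],
    [-0.001,0.033,-0.02],
    [-0.001,0.033,-0.04],
    [-0.001,0.033,-0.04],
    [-0.001,0.033,-0.04]
  ],
  "rotation": [
    [0,0,0],
    [0,0,0],
    [0,0,0],
    [0,0,0],
    [0,0,0],
    [0,0,0],
    [0,0,0],
    [0,0,0]
  ],
  "jaw": [0.003,0.003,0.003,0.003,0.003,0.003,0.003,0.003]
}}

```text
t: 14.55
eef_pos: [0.6397, 0.145, 0.1604]
orientation: [-0.001, -0.066, 0.998, -0.0]
contact_force: [-0.1, -0.0, -2.1]
finger_gap: 0.0124
grip_force: 78.4
```

```bash
python3 - <<'E'
from h import *
s=r.read_state();im=r.capture("wrist");C=cam("wrist",s)
A=rot(s["orientation"]);print(s["t"],s["eef_pos"],np.arctan2(A[1,1],A[0,1]),A[:,2],s["torque"])
zb=s["eef_pos"][2]-.061
for i,(o,c) in enumerate(((boxpts(*s["eef_pos"][:2],np.arctan2(A[1,1],A[0,1])-np.pi/2,.24,.16,zb+.033,zb+.033)[::2],(0,255,255)),(boxpts(.640,.147,.134,.23,.15,.068,.068)[::2],(0,0,255)))):
  for p in proj(C,o): cv2.circle(im,(int(p[0]),int(p[1])),4,c,1)
cv2.imwrite("pics/w5.png",im[:,:,::-1])
E
```

```text
14.55 [0.63973702 0.14498135 0.16035324] 1.7034349208164334 [-9.91205741e-04 -2.76271177e-04 -9.99999471e-01] [-0.02144342 -0.02235081 -0.00369701]
```

View pics/w5.png

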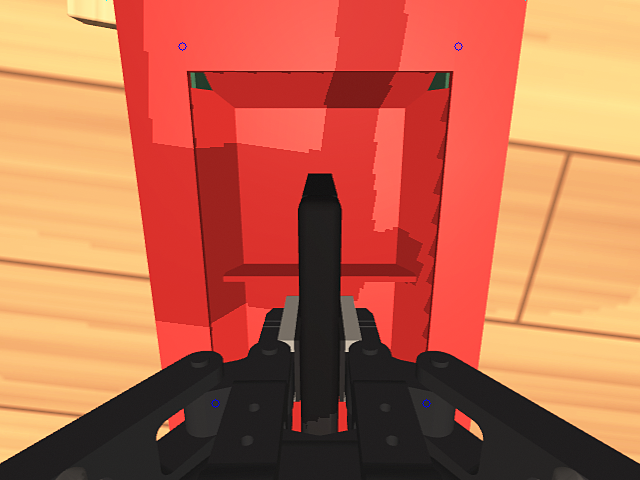

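The tray rim fills columns 115–525 about the tool axis, square and centred over the predicted box. Lowering.

>>> {"method": "step_arm", "body": {
  "translation": [
    [0,0.001,-0.015],
    [0,0.001,-0.03],
    [0,0.001,-0.042],
    [0,0.001,-0.05],
    [0,0.001,-0.055],
    [0,0.001,-0.056],
    [0,0.001,-0.056]
  ],
  "rotation": [
    [0,0,0],
    [0,0,0],
    [0,0,0],
    [0,0,0],
    [0,0,0],
    [0,0,0],
    [0,0,0]
  ],
  "jaw": [0.003,0.003,0.003,0.003,0.003,0.003,0.003]
}}

```text
t: 15.3
eef_pos: [0.6399, 0.1473, 0.1046]
orientation: [0.0, -0.067, 0.998, -0.0]
contact_force: [-0.1, 0.4, -1.3]
finger_gap: 0.0127
grip_force: 78.6
```

>>> {"method": "step_arm", "body": {
  "translation": [
    [0,0,-0.001],
    [0,0,-0.002],
    [0,0,-0.002],
    [0,0,-0.002]
  ],
  "rotation": [
    [0,0,0],
    [0,0,0],
    [0,0,0],
    [0,0,0]
  ],
  "jaw": [0.003,0.003,0.003,0.003]
}}

```text
t: 15.7
eef_pos: [0.6398, 0.1473, 0.1027]
orientation: [0.0, -0.067, 0.998, -0.0]
contact_force: [0.2, 0.3, -2.0]
finger_gap: 0.0127
grip_force: 78.6
```

>>> {"method": "step_arm", "body": {
  "translation": [
    [0,0,-0.001],
    [0,0,-0.0015],
    [0,0,-0.0015]
  ],
  "rotation": [
    [0,0,0],
    [0,0,0],
    [0,0,0]
  ],
  "jaw": [0.003,0.003,0.003]
}}

```text
t: 16.0
eef_pos: [0.6399, 0.1473, 0.1017]
orientation: [0.0, -0.067, 0.998, -0.0]
contact_force: [-1.6, -1.1, 3.6]
finger_gap: 0.0126
grip_force: 79.3
```

>>> {"method": "step_arm", "body": {
  "translation": [
    [0,0,-0.001],
    [0,0,-0.001],
    [0,0,-0.001]
  ],
  "rotation": [
    [0,0,0],
    [0,0,0],
    [0,0,0]
  ],
  "jaw": [0.003,0.003,0.003]
}}

```text
t: 16.3
eef_pos: [0.64, 0.1473, 0.1017]
orientation: [0.0, -0.067, 0.998, -0.0]
contact_force: [-5.2, -0.6, 10.0]
finger_gap: 0.0125
grip_force: 80.3
```

The tray seated at the expected height, so I'll release it and retreat.

>>> {"method": "step_arm", "body": {
  "translation": [
    [0,0,0.001],
    [0,0,0.001],
    [0,0,0.001],
    [0,0,0.001],
    [0,0,0.001],
    [0,0,0.02],
    [0,0,0.05],
    [0,0,0.09],
    [-0.02,0,0.12],
    [-0.06,0,0.13]
  ],
  "rotation": [
    [0,0,0],
    [0,0,0],
    [0,0,0],
    [0,0,0],
    [0,0,0],
    [0,0,0],
    [0,0,0],
    [0,0,0],
    [0,0,0],
    [0,0,0]
  ],
  "jaw": [0.05,0.05,0.05,0.05,0.05,0.05,0.05,0.05,0.05,0.05]
}}

```text
t: 17.3
eef_pos: [0.5828, 0.147, 0.2343]
orientation: [0.004, -0.067, 0.998, -0.0]
contact_force: [-0.2, 0.4, 0.5]
finger_gap: 0.0501
grip_force: 0.0
```

>>> {"method": "step_arm", "body": {
  "translation": [
    [-0.02,-0.04,0],
    [-0.04,-0.08,0],
    [-0.06,-0.12,0],
    [-0.08,-0.16,0],
    [-0.1,-0.2,0],
    [-0.1,-0.2,0],
    [-0.1,-0.2,0]
  ],
  "rotation": [
    [0,0,0],
    [0,0,0],
    [0,0,0],
    [0,0,0],
    [0,0,0],
    [0,0,0],
    [0,0,0]
  ],
  "jaw": [0.05,0.05,0.05,0.05,0.05,0.05,0.05]
}}

```text
t: 18.0
eef_pos: [0.4796, -0.0536, 0.2303]
orientation: [0.0, -0.066, 0.998, 0.0]
contact_force: [0.9, -0.1, 0.2]
finger_gap: 0.05
grip_force: 0.0
```

```bash
python3 - <<'E'
from h import *
t=r.capture("scene")
u=r.capture("top")
for n in("scene","top"):
  for m in r.masks_of("tray",n)[:1]:
    for z in (.068,): print(n,m["conf"],fit(cam(n),m["mask"],.24,.16,z,z+.005))
a=cv2.resize(t[300:480,320:520,::-1],(400,360),interpolation=2);b=cv2.resize(u[60:240,50:250,::-1],(400,360),interpolation=2)
cv2.imwrite("pics/f.png",np.hstack([a,b]))
E
```

```text
scene 0.77 (array([0.6388, 0.1477, 3.2727]), np.float64(0.969))
top 0.68 (array([0.7051, 0.1268, 1.0953]), np.float64(0.538))
```

View pics/f.png

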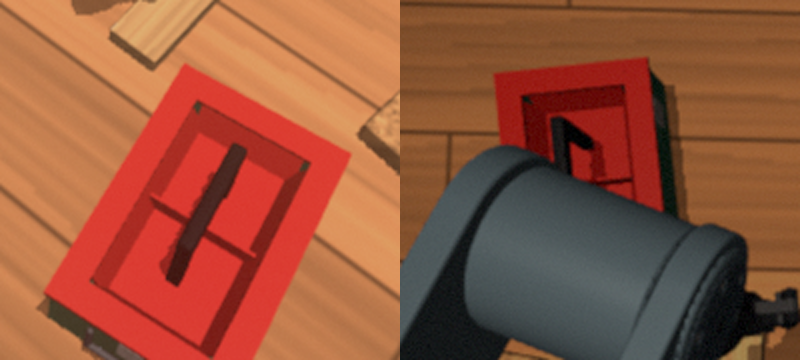

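The tray rim sits level and square on the box. The scene fit puts it at (0.639,0.148) with yaw 0.131, matching the box, and the arm is clear. The top-view fit doesn't count because the arm hides part of the tray.

```bash
python3 -c "
from rig import r
print(r.job_done())"
```

```text
the job is handed in; nothing more can be done
None
```

The job is handed in at about 18 s on the robot's clock: the stone lies flat in the toolbox, the tray was set level in its mouth above it, and both are released with the arm clear.

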